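# Turn over the drying tag of the tallest casting

### The job

Three plaster castings are drying, each on a stand with its own hinged metal tag; a tag with its raised ring on top means dry. The tallest casting is dry now: with the fingertips, press and push the tag on its stand right over its pivot until it lies flat on the far side with the ring on top, and take the hand away. Leave the other two tags as they are, and pick up, shove or knock over nothing.

Things in the scene. Friction and masses are not known exactly. Their poses are not given: they have to be found in the camera images.
- stand_a: Loose tag stand under the tallest part, 135 mm high and about 56 mm across. Dark steel base 110 (x) x 154 (y) x 12 mm, 1.6 kg; origin: centre of its underside; axes as the world's at yaw 0. At x = -12, y = +41 mm a cork pad (top z = 14 mm) carries the part; at y = -36 mm two grey posts, 124 mm high, 62 mm apart inside, hold the tag. 8 mm rest stubs at x = +-22 mm stick 6 mm inward from the posts under the tag; between them is open air.
- stand_a_pivot (a point): Middle of this stand's tag hinge pin, 115 mm above the bench, pin along the stand's y. The tag is one flat aluminium plate 4 mm thick, 0.04 kg, centred on the pin: its paddle (56 mm wide) reaches 58 mm from the pin to one side, its unmarked tail (34 mm wide) 52 mm to the other; air below both.
- tag_stand_a (a joint): Tag angle, rad. 0: level, paddle toward the stand's -x (robot's side), raised bar on top. pi/2: paddle straight up. pi: level on its rests, paddle toward +x, raised ring on top. Hard stops at 0 and pi. A stiff hinge (0.035 N m) keeps any angle; 1 to 3 N moves it; pressing the tail down raises the paddle. Starts at 0 to 0.3.
- part_stand_a: Loose white plaster part 135 mm high standing upright on its stand, 0.25 kg; origin at the centre of its underside.
- stand_b: Loose tag stand under the middle part, 102 mm high and about 56 mm across. Dark steel base 110 (x) x 154 (y) x 12 mm, 1.6 kg; origin: centre of its underside; axes as the world's at yaw 0. At x = -12, y = +41 mm a cork pad (top z = 14 mm) carries the part; at y = -36 mm two grey posts, 124 mm high, 62 mm apart inside, hold the tag. 8 mm rest stubs at x = +-22 mm stick 6 mm inward from the posts under the tag; between them is open air.
- stand_b_pivot (a point): Middle of this stand's tag hinge pin, 115 mm above the bench, pin along the stand's y. The tag is one flat aluminium plate 4 mm thick, 0.04 kg, centred on the pin: its paddle (56 mm wide) reaches 58 mm from the pin to one side, its unmarked tail (34 mm wide) 52 mm to the other; air below both.
- tag_stand_b (a joint): Tag angle, rad. 0: level, paddle toward the stand's -x (robot's side), raised bar on top. pi/2: paddle straight up. pi: level on its rests, paddle toward +x, raised ring on top. Hard stops at 0 and pi. A stiff hinge (0.035 N m) keeps any angle; 1 to 3 N moves it; pressing the tail down raises the paddle. Starts at 0 to 0.3.
- part_stand_b: Loose white plaster part 102 mm high standing upright on its stand, 0.25 kg; origin at the centre of its underside.
- stand_c: Loose tag stand under the shortest part, 75 mm high and about 57 mm across. Dark steel base 110 (x) x 154 (y) x 12 mm, 1.6 kg; origin: centre of its underside; axes as the world's at yaw 0. At x = -12, y = +41 mm a cork pad (top z = 14 mm) carries the part; at y = -36 mm two grey posts, 124 mm high, 62 mm apart inside, hold the tag. 8 mm rest stubs at x = +-22 mm stick 6 mm inward from the posts under the tag; between them is open air.
- stand_c_pivot (a point): Middle of this stand's tag hinge pin, 115 mm above the bench, pin along the stand's y. The tag is one flat aluminium plate 4 mm thick, 0.04 kg, centred on the pin: its paddle (56 mm wide) reaches 58 mm from the pin to one side, its unmarked tail (34 mm wide) 52 mm to the other; air below both.
- tag_stand_c (a joint): Tag angle, rad. 0: level, paddle toward the stand's -x (robot's side), raised bar on top. pi/2: paddle straight up. pi: level on its rests, paddle toward +x, raised ring on top. Hard stops at 0 and pi. A stiff hinge (0.035 N m) keeps any angle; 1 to 3 N moves it; pressing the tail down raises the paddle. Starts at 2.85 to pi.
- part_stand_c: Loose white plaster part 75 mm high standing upright on its stand, 0.25 kg; origin at the centre of its underside.
- jar_3: Bystander: closed jar 66 mm across, 95 mm high, origin under its centre, loose.
- puck: Bystander: plaster puck 67 mm across, 19 mm high, origin under its centre, loose.
- block: Bystander: brown block 40x55x40 mm, origin under its centre, loose.
Mind the look-alikes: they are no part of the job. What is shaped like the part_stand_a but blue or yellow is not meant.

How it is judged:
By the outcome, as a careful person would: the job done as asked, in the order asked, and still so for the second after the job is handed in, with the robot touching nothing.
It also fails if it takes over 38 s, if anything falls off the work surface, if the arm or the gripper's body presses on something with over 40 N, if the wrist force passes 120 N, or if a joint passes its speed limit or range.

### The arm

A 6-joint arm with a two-finger parallel gripper is mounted at the origin on a cart in front of the work surface, level with it; the furniture and walls round the work are solid. World frame = base frame: x ahead of the robot, y to its left, z up, the work surface at z = 0. Lengths are in mm, angles in degrees, forces in N, time in s.
With the tool pointing down it reaches from about 300 to 850 mm from the base axis. Payload 4.2 kg.
Tool frame: the origin (TCP) lies on the centre line of the jaws, within the pads' length; the fingertips stand env.nose_length ahead of it and the grasp point (between the pads) lies 2 mm behind it (env.nose_length is the distance from the TCP to the fingertips, in mm); z points along the fingers, y is the direction in which the jaws open and shut (so a half turn about z gives the same grasp; the last joint's range is limited). The gripper opens to 91 mm and grips with 3 to 60 N. Pads are 32 mm wide; open, the fingers measure 118 mm over their backs; the gripper's body (76 mm by 178 mm) begins 60 mm behind the grasp point.
Start: joints at [-75.229, 18.312, 89.639, -0, 72.044, -1.146], TCP at [157.691, -552.969, 230.976] pointing down, gripper open.
Joint ranges: [-177.97, 177.97], [-48.28, 115.42], [12.27, 149.76], [-77.06, 257.06], [2.81, 150.46], [-146.56, 146.56]. Speed limits (degrees/s): [147.25, 147.25, 180, 180, 180, 180].

### API

Orientations are given as [roll, pitch, yaw] about the fixed x, y, z axes, in that order (R = Rz(yaw) Ry(pitch) Rx(roll)).
In Python, from workcell import env gives the robot as it stands. The module is installed in compiled form; this text tells all that it offers.
- The arm moves only by the tool jog_arm, never from a script. Its argument "deltas" is a list that holds one entry, the list of rows, each a list of 5 numbers: the shift along the tool's x, y, z in m, then the turn about the tool's z in degrees, then the finger opening in m, from 0 to 0.0912. A call has 1 to 20 rows; each row is the pose to reach, as a shift and turn from the pose commanded when the call began, along the tool's axes at that moment; what a row does not reach only later rows make up. A row lasts 1/12 s, in which the tool goes at most 41.7 mm and 7.16 degrees, less where a joint would pass 70% of its speed; a pose out of reach is approached as far as the arm can. A call with a gripper value outside its range is refused whole. The fingers move at their own pace and stop on an object; "grip_force" is the grip in N (left out, the last holds). Time passes only in rows, so rows that repeat a pose let the fingers close. It gives the time, the measured TCP pose, the force and the opening at its end, in the units of the state.
- env.state(): the state, without advancing time (a new reading comes with each control period).
- env.grab_frame(name): name is "scene" or "top" or "wrist"; returns the picture (400x640x3 uint8, red, green, blue); there is no depth.
- env.camera_params(name): a dict with "fx", "fy", "cx", "cy" (pixels), "k1" (the pictures are not rectified: a ray, as slopes to the right and down, at radius r is drawn at 1 + k1 r^2 times it, then the intrinsics apply), "xyz" and "orientation" of the camera in the world. Camera axes: x right, y down, z forward; pixel columns grow to the right and rows downward; lengths in mm; the calibration is good to about 2 mm. A picture is of the moment at which its call begins: read the wrist's pose just before it. camera_params takes no time and is no camera call; for the wrist camera it gives the pose at the moment of the call.
- env.job_done(): hands the job in, once; it reports no verdict.
Trained networks look in the newest picture that a camera, given by its name, has taken for a name from the list of things; names that differ only in an ending like _2 or _b are one class to them, and where a whole thing is asked for, a point or a joint stands for the part that bears it (a point fixed in the world has none). Each returns a list of dicts, best first, with "conf" (0 to 1); they miss things now and then, are a little off and sometimes report something else, mostly with a low value. They report only what shows in the picture. A call takes as long as a camera call. They do not tell look-alikes from the thing itself.
- env.look_for(camera, label): "xyz" ([x, y, z] in mm, in world coordinates, good to about 4 mm: the middle of the surface that is visible of it).
The state is a dict: "time_s": time; "qpos": joint angles; "qvel": joint speeds; "effort": joint torques, N m; "ee_pos": TCP position; "ee_rot": TCP orientation; "force": force on the tool from outside, world axes, zero at the start; "torque": the same for the moment, N m; "gripper_width": finger opening in mm.
Only numpy, scipy, OpenCV 4.12 (cv2) and the standard library are available. Lean on these libraries where they do the work, as an engineer would, in place of code of your own. Each camera call takes 0.05 s, during which the arm holds its last target.

## Working session

There is one attempt and no reset: what is moved stays moved. The work goes in short steps, Python scripts to look and compute and a tool call to move; the robot and the scene stay as the last step left them, time stands still between calls to the robot, and variables do not carry over. Pictures are saved under pics/ and viewed, and the job is handed in when it is done.

Besides the shell and the picture viewer there is one more tool, called after "Request:" as name(argument=value, ...), one argument or row to a line, values as JSON. jog_arm: Moves the arm, as the interface text tells. Its arguments: {"type":"object","properties":{"deltas":{"type":"array"},"grip_force":{"type":"number"}},"required":["deltas"]}

```bash
mkdir -p pics; python3 - <<'E'
from workcell import env
import cv2
s=env.state();print(s['time_s'],s['ee_pos'],s['ee_rot'],env.nose_length)
for c in ['scene','top']:
    cv2.imwrite(f'pics/{c}0.png',env.grab_frame(c)[:,:,::-1]); print(c,env.camera_params(c))
    for l in ['part_stand_a','stand_a','stand_a_pivot','tag_stand_a']:
        for d in env.look_for(c,l): print(c,l,d)
print(env.state()['time_s'])
E
```

```text
0.0 [ 157.55340602 -552.50861647  230.11984866] [-1.79900077e+02 -9.18346237e-04  1.59160350e+01] 17.0
scene {'fx': 410.6388133239491, 'fy': 410.6388133239491, 'cx': 315.48286049589444, 'cy': 193.29617849594453, 'k1': -0.10431475786463947, 'xyz': array([-72.78906708, 385.74759754, 759.76171018]), 'orientation': array([-127.46568752,   -0.80030402, -128.25304015])}
scene part_stand_a {'xyz': [442.3, -231.3, 84.5], 'conf': 0.83}
scene part_stand_a {'xyz': [484.4, -353.6, 93.1], 'conf': 0.81}
scene part_stand_a {'xyz': [600.1, 12.4, 90.1], 'conf': 0.81}
scene part_stand_a {'xyz': [630.1, -186.2, 87.2], 'conf': 0.67}
scene part_stand_a {'xyz': [464.3, 114.9, 76.7], 'conf': 0.67}
scene part_stand_a {'xyz': [562.9, -70.9, 89.4], 'conf': 0.59}
scene stand_a {'xyz': [451.5, -402.6, 9.6], 'conf': 0.93}
scene stand_a {'xyz': [462.6, 47.0, 11.3], 'conf': 0.88}
scene stand_a {'xyz': [590.1, -232.9, 10.7], 'conf': 0.81}
scene stand_a_pivot {'xyz': [444.8, -405.1, 11.5], 'conf': 0.85}
scene tag_stand_a {'xyz': [584.5, -238.3, 116.2], 'conf': 0.66}
scene tag_stand_a {'xyz': [436.0, -409.4, 123.0], 
[... 561 characters left out ...]
 -242.1, 132.9], 'conf': 0.85}
top part_stand_a {'xyz': [484.7, 107.2, 80.5], 'conf': 0.84}
top part_stand_a {'xyz': [637.5, -196.3, 109.6], 'conf': 0.62}
top part_stand_a {'xyz': [607.4, -1.6, 130.4], 'conf': 0.62}
top stand_a {'xyz': [478.3, 37.8, 111.2], 'conf': 0.96}
top stand_a {'xyz': [450.7, -395.2, 10.3], 'conf': 0.64}
top stand_a {'xyz': [598.0, -228.7, 106.0], 'conf': 0.61}
top stand_a_pivot {'xyz': [450.9, -397.1, 11.8], 'conf': 0.86}
top stand_a_pivot {'xyz': [495.8, -355.7, 146.5], 'conf': 0.7}
top tag_stand_a {'xyz': [438.0, -411.3, 121.5], 'conf': 0.95}
top tag_stand_a {'xyz': [587.8, -240.6, 117.2], 'conf': 0.91}
top tag_stand_a {'xyz': [483.6, 28.7, 123.1], 'conf': 0.56}
0.5
```

View pics/scene0.png

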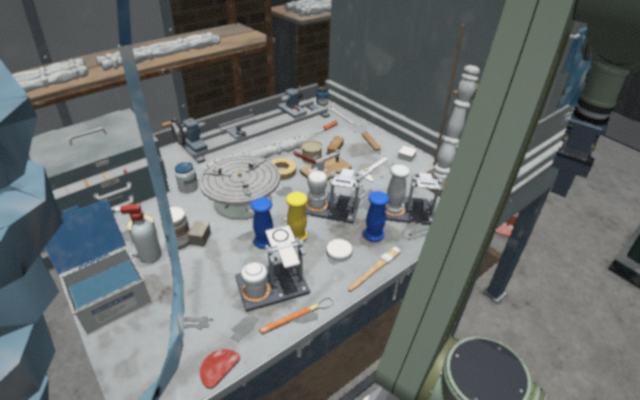

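View pics/top0.png

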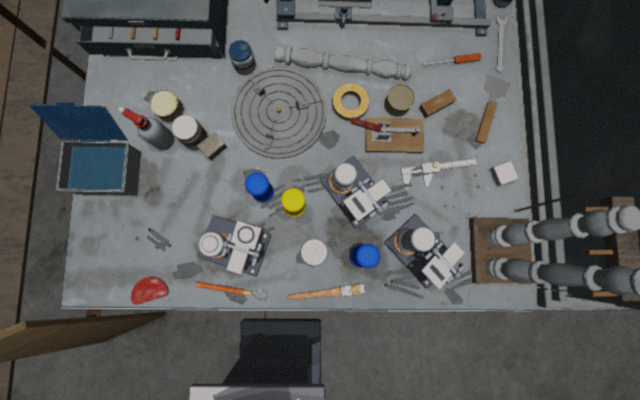

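```bash
cat > h.py <<'E'
import numpy as np, json
from scipy.spatial.transform import Rotation as R
from workcell import env
def proj(c,P,p=None):
    p=p or env.camera_params(c); M=R.from_euler('xyz',p['orientation'],degrees=True).as_matrix()
    q=(np.atleast_2d(P)-p['xyz'])@M; s=q[:,:2]/q[:,2:]; r2=(s**2).sum(1,keepdims=True)
    s=s*(1+p['k1']*r2); return s*[p['fx'],p['fy']]+[p['cx'],p['cy']]
def onz(c,uv,z,p=None):
    p=p or env.camera_params(c); M=R.from_euler('xyz',p['orientation'],degrees=True).as_matrix()
    d=(np.atleast_2d(uv)-[p['cx'],p['cy']])/[p['fx'],p['fy']]; s=d.copy()
    for _ in range(20): s=d/(1+p['k1']*(s**2).sum(1,keepdims=True))
    r=np.c_[s,np.ones(len(s))]@M.T; return p['xyz']+r*((z-p['xyz'][2])/r[:,2:])
E
python3 - <<'E'
import cv2
a=cv2.imread('pics/top0.png')[150:310,310:550]; b=cv2.imread('pics/scene0.png')[150:250,290:450]
cv2.imwrite('pics/tc.png',cv2.resize(a,None,fx=3.3,fy=3.3,interpolation=2)); cv2.imwrite('pics/sc.png',cv2.resize(b,None,fx=5,fy=5,interpolation=2))
E
```

```text
(no output)
```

View pics/tc.png

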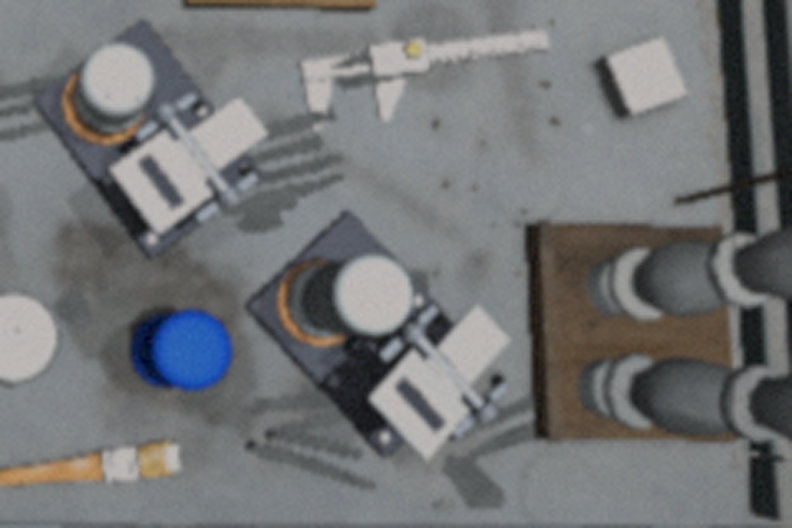

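View pics/sc.png

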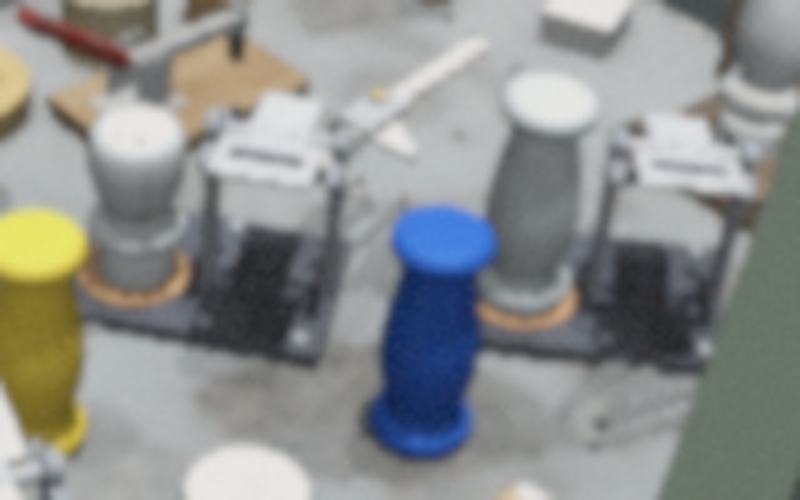

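```bash
python3 - <<'E'
from h import *
f=lambda pts:[(310+x/3.3,150+y/3.3) for x,y in pts]
print('base top/left/bottom',onz('top',f([(348,213),(250,303),(388,457)]),12).round(1))
print('pin ends, ',onz('top',f([(410,325),(490,412)]),117).round(1))
print('tag corners: tail far R, tail far L, paddle L, paddle bottom',onz('top',f([(510,342),(481,306),(370,397),(430,461)]),117).round(1))
print('box corners z0,z100', onz('top',f([(540,437),(535,225)]),0).round(),onz('top',f([(540,437),(535,225)]),100).round())
print(proj('scene',[[450,-500,0],[450,-500,100]]))
E
```

```text
base top/left/bottom [[ 563.2 -385.5   12. ]
 [ 494.  -309.    12. ]
 [ 381.1 -411.1   12. ]]
pin ends,  [[ 477.2 -396.7  117. ]
 [ 419.9 -449.2  117. ]]
tag corners: tail far R, tail far L, paddle L, paddle bottom [[ 466.5 -464.9  117. ]
 [ 490.4 -445.9  117. ]
 [ 429.2 -368.   117. ]
 [ 387.6 -407.3  117. ]]
box corners z0,z100 [[ 395. -532.    0.]
 [ 557. -536.    0.]] [[ 402. -490.  100.]
 [ 548. -493.  100.]]
[[435.33850479 201.19046793]
 [441.92150284 173.92038275]]
```

```bash
python3 - <<'E'
from h import *
import cv2
yaw=np.radians(-47.5); ex=np.array([np.cos(yaw),np.sin(yaw),0]); ey=np.array([-np.sin(yaw),np.cos(yaw),0])
O=np.array([473,-398,0.])
def S(x,y,z): return O+x*ex+y*ey+np.array([0,0,z])
base=[S(sx*55,sy*77,12) for sx,sy in[(1,1),(1,-1),(-1,-1),(-1,1)]]
posts=[S(0,-36+s*35,z) for s in(1,-1) for z in(124,12)]
def tag(th):
    out=[]
    for r,h in[(-58,28),(-58,-28),(52,-17),(52,17)]: out.append(S(r*np.cos(th),-36+h,115-r*np.sin(th)))
    return out
for c,(x0,y0,w,h,f) in {'top':(370,190,130,100,6),'scene':(370,150,80,80,7)}.items():
    im=cv2.imread(f'pics/{c}0.png')
    im=cv2.resize(im[y0:y0+h,x0:x0+w],None,fx=f,fy=f,interpolation=2)
    t=lambda P:((proj(c,P)-[x0,y0]+.5)*f).astype(np.int32)
    cv2.polylines(im,[t(base)],1,(0,255,0)); 
    cv2.polylines(im,[t(tag(0))],1,(0,0,255)); cv2.polylines(im,[t(tag(.25))],1,(255,0,255))
    for p in t(posts): cv2.circle(im,tuple(map(int,p)),3,(255,255,0),-1)
    an=np.linspace(0,6.28,30); cv2.polylines(im,[t([S(-12+28*np.cos(a),41+28*np.sin(a),149) for a in an])],1,(0,255,255))
    cv2.imwrite(f'pics/ov_{c}.png',im)
print('baluster bottoms z20',onz('top',[(310+600/3.3,150+290/3.3),(310+590/3.3,150+388/3.3)],20).round())
for z in(200,300,400,500):print(z,onz('top',[(630,218)],z).round())
E
```

```text
baluster bottoms z20 [[ 506. -575.   20.]
 [ 433. -564.   20.]]
200 [[ 543. -789.  200.]]
300 [[ 533. -703.  300.]]
400 [[ 523. -617.  400.]]
500 [[ 513. -531.  500.]]
```

View pics/ov_top.png

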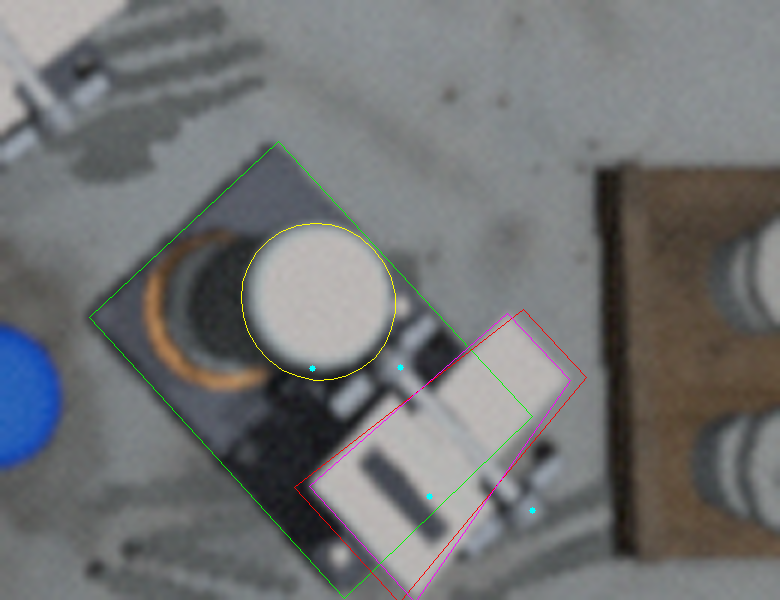

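View pics/ov_scene.png

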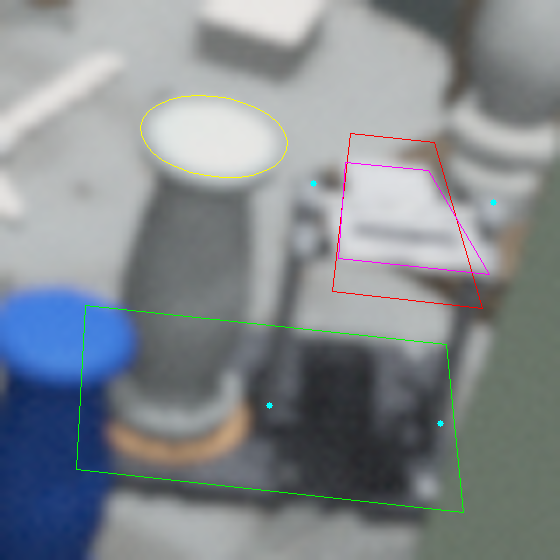

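Request:
jog_arm(
  deltas=[
    [[0.02,-0.005,0,-7,0.0],[0.04,-0.01,0,-14,0.0],[0.06,-0.016,0,-21,0.0],[0.08,-0.021,0,-28,0.0],[0.1,-0.026,0,-35,0.0],[0.12,-0.032,0,-42,0.0],[0.14,-0.037,0,-49,0.0],[0.16,-0.042,0,-56,0.0],[0.18,-0.048,0,-63,0.0],[0.2,-0.053,0,-70,0.0],[0.22,-0.058,0,-77,0.0],[0.235,-0.062,0,-84,0.0],[0.245,-0.065,0,-90,0.0],[0.25,-0.066,0,-94,0.0],[0.25,-0.066,0,-94,0.0],[0.25,-0.066,0,-94,0.0]],
  ],
  grip_force=20,
)

```text
time_s: 1.83
ee_pos: [380.1, -420.9, 230.9]
ee_rot: [-180.0, 0.0, 109.8]
force: [-0.6, 0.1, -0.7]
gripper_width: 0.6
```

```bash
python3 - <<'E'
from h import *
import cv2
s=env.state();print(s['time_s'],s['ee_pos'].round(1),s['ee_rot'].round(1),s['gripper_width'],s['force'].round(1),s['qpos'].round())
p=env.camera_params('wrist');im=env.grab_frame('wrist')[:,:,::-1].copy()
yaw=np.radians(-47.5); ex=np.array([np.cos(yaw),np.sin(yaw),0]); ey=np.array([-np.sin(yaw),np.cos(yaw),0])
O=np.array([473,-398,0.])
def S(x,y,z): return O+x*ex+y*ey+np.array([0,0,z])
def tag(th): return [S(r*np.cos(th),-36+h,115-r*np.sin(th)) for r,h in[(-58,28),(-58,-28),(52,-17),(52,17)]]
cv2.imwrite('pics/w1raw.png',im)
for P,c in((tag(0),(0,0,255)),(tag(.25),(255,0,255)),([S(a*55,b*77,12) for a,b in[(1,1),(1,-1),(-1,-1),(-1,1)]],(0,255,0))):
    cv2.polylines(im,[proj('wrist',P,p).astype(np.int32)],1,c)
for y in(35,-35): cv2.circle(im,tuple(map(int,proj('wrist',S(0,-36+y,124),p)[0])),3,(255,255,0),-1)
cv2.imwrite('pics/w1.png',im)
E
```

```text
1.8333 [ 380.1 -420.9  230.9] [-180.     0.   109.8] 0.5571938091884264 [-0.6  0.1 -0.7] [-49.  18.  91.  -0.  72. -69.]
```

View pics/w1.png

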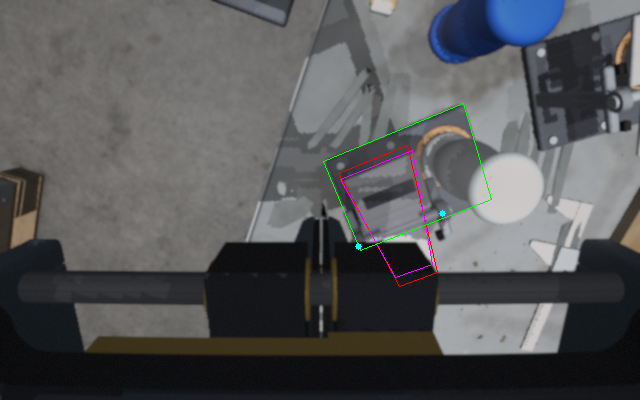

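```bash
python3 - <<'E'
import cv2
for n in('w1raw','w1'):
    im=cv2.imread(f'pics/{n}.png')[90:300,300:560]; cv2.imwrite(f'pics/{n}z.png',cv2.resize(im,None,fx=3,fy=2.85,interpolation=2))
E
```

```text
(no output)
```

View pics/w1z.png

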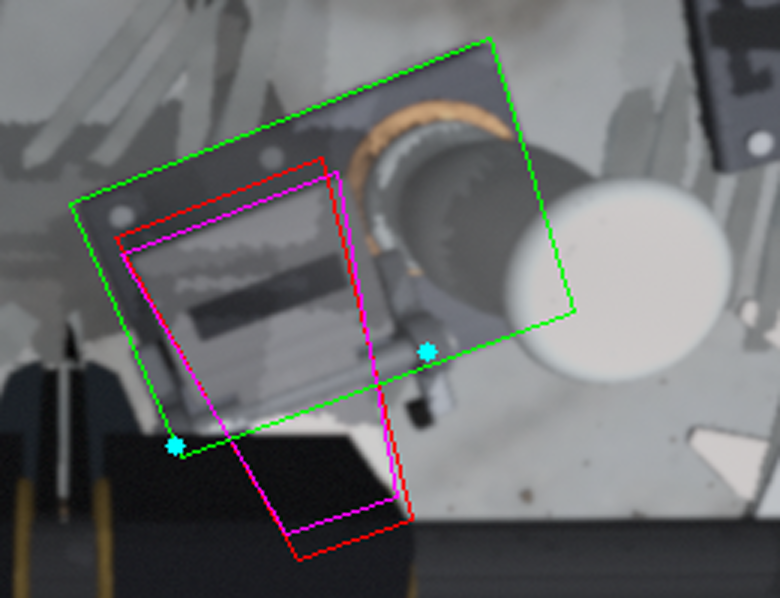

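View pics/w1rawz.png

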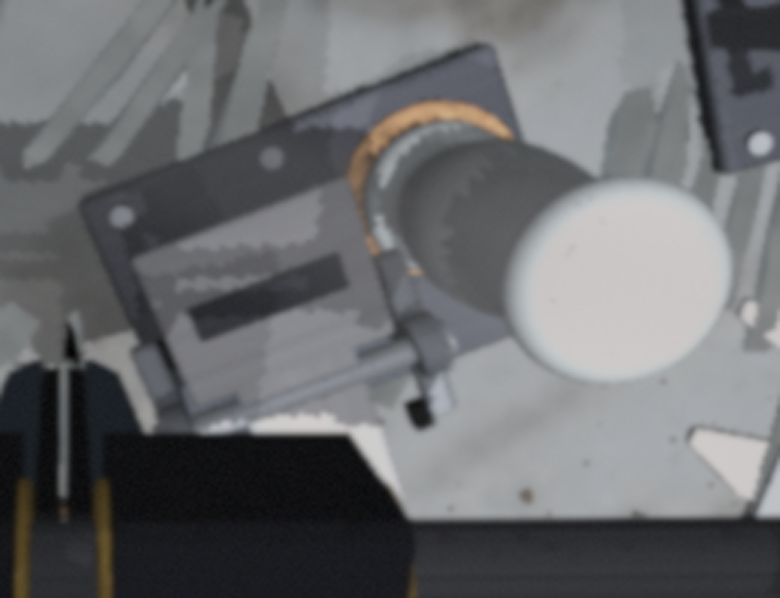

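Request:
jog_arm(
  deltas=[
    [[-0.015,0.02,0,0,0.0],[-0.03,0.04,0.01,0,0.0],[-0.045,0.06,0.02,0,0.0],[-0.06,0.079,0.035,0,0.0],[-0.06,0.079,0.06,0,0.0],[-0.06,0.079,0.08,0,0.0],[-0.06,0.079,0.095,0,0.0],[-0.06,0.079,0.1,0,0.0],[-0.06,0.079,0.1,0,0.0]],
  ],
)

```text
time_s: 2.63
ee_pos: [473.7, -450.3, 129.6]
ee_rot: [-179.9, -0.2, 109.8]
force: [0.1, -0.7, 0.6]
gripper_width: 0.2
```

```bash
python3 - <<'E'
from h import *
import cv2
s=env.state();print(s['time_s'],s['ee_pos'].round(1),s['force'].round(1))
a=env.grab_frame('top')[180:300,360:520,::-1];b=env.grab_frame('scene')[120:240,360:520,::-1]
cv2.imwrite('pics/p1.png',cv2.resize(np.vstack([a,b]),None,fx=2.5*1.9,fy=2.5,interpolation=2) if 0 else np.hstack([cv2.resize(a,None,fx=2.5,fy=2.5,interpolation=2),cv2.resize(b,None,fx=2.5,fy=2.5,interpolation=2)]))
E
```

```text
2.6333 [ 473.7 -450.3  129.6] [ 0.1 -0.7  0.6]
```

View pics/p1.png

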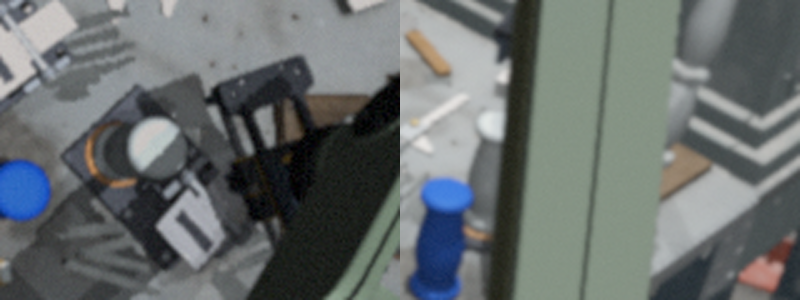

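Request:
jog_arm(
  deltas=[
    [[0,0,0.005,0,0.0],[0,0,0.01,0,0.0],[0,0,0.014,0,0.0],[0,0,0.018,0,0.0],[0,0,0.021,0,0.0],[0,0,0.024,0,0.0],[0,0,0.024,0,0.0]],
  ],
)

```text
time_s: 3.32
ee_pos: [474.6, -450.3, 106.2]
ee_rot: [-180.0, -0.0, 109.9]
force: [0.8, -1.2, 0.0]
gripper_width: 0.1
```

Request:
jog_arm(
  deltas=[
    [[0,0,0.003,0,0.0],[0,0,0.006,0,0.0],[0,0,0.008,0,0.0],[0,0,0.009,0,0.0],[0,0,0.009,0,0.0]],
  ],
)

```text
time_s: 3.73
ee_pos: [474.6, -450.3, 97.6]
ee_rot: [-180.0, -0.0, 109.9]
force: [0.3, -0.7, 0.1]
gripper_width: 0.4
```

```bash
python3 - <<'E'
from h import *
import cv2
s=env.state();print(s['time_s'],s['ee_pos'].round(1),s['force'].round(1))
a=env.grab_frame('top')[200:290,390:490,::-1];b=env.grab_frame('wrist')[:,:,::-1]
cv2.imwrite('pics/p2.png',cv2.resize(a,None,fx=6,fy=6,interpolation=2));cv2.imwrite('pics/p2w.png',b)
E
```

```text
3.7333 [ 474.6 -450.3   97.6] [ 0.3 -0.7  0.1]
```

View pics/p2.png

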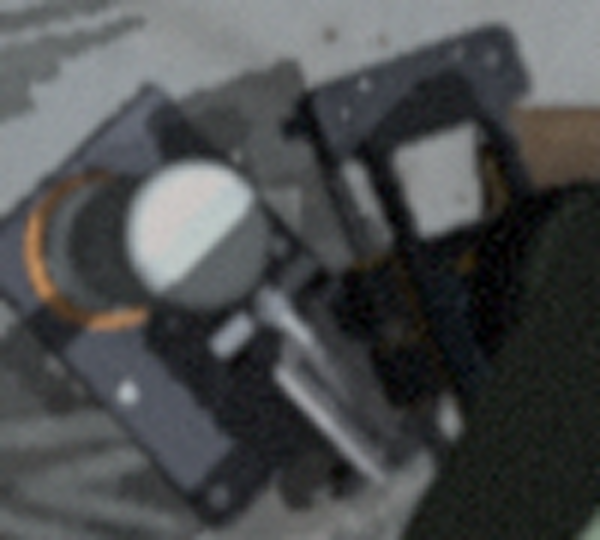

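View pics/p2w.png

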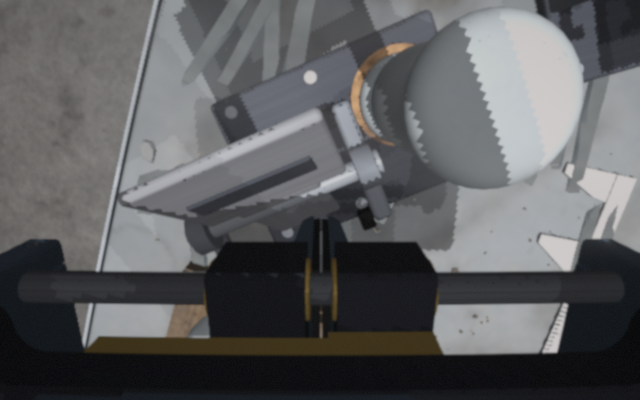

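Request:
jog_arm(
  deltas=[
    [[0,0,-0.02,0,0.0],[0,0,-0.05,0,0.0],[0,0,-0.085,0,0.0],[0.0,0,-0.112,0,0.0],[0.02,-0.008,-0.115,0,0.0],[0.05,-0.021,-0.115,0,0.0],[0.08,-0.033,-0.115,0,0.0],[0.106,-0.044,-0.115,0,0.0],[0.106,-0.044,-0.1,0,0.0],[0.106,-0.044,-0.08,0,0.0],[0.106,-0.044,-0.064,0,0.0],[0.106,-0.044,-0.064,0,0.0]],
  ],
)

```text
time_s: 4.83
ee_pos: [395.4, -364.0, 159.2]
ee_rot: [-179.8, -0.3, 109.9]
force: [-1.3, 0.2, -0.8]
gripper_width: 0.3
```

```bash
python3 - <<'E'
from h import *
import cv2
s=env.state();print(s['time_s'],s['ee_pos'].round(1),s['force'].round(1))
a=env.grab_frame('top')[200:290,390:490,::-1]
cv2.imwrite('pics/p3.png',cv2.resize(a,None,fx=6,fy=6,interpolation=2));cv2.imwrite('pics/p3w.png',env.grab_frame('wrist')[:,:,::-1])
E
```

```text
4.8333 [ 395.4 -364.   159.2] [-1.3  0.2 -0.8]
```

View pics/p3.png

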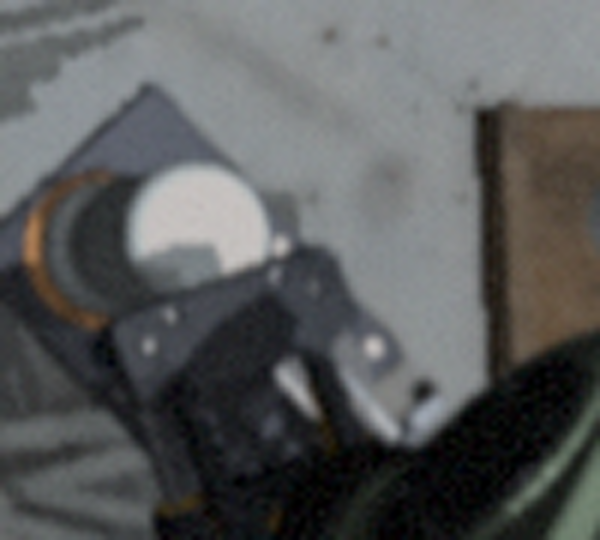

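View pics/p3w.png

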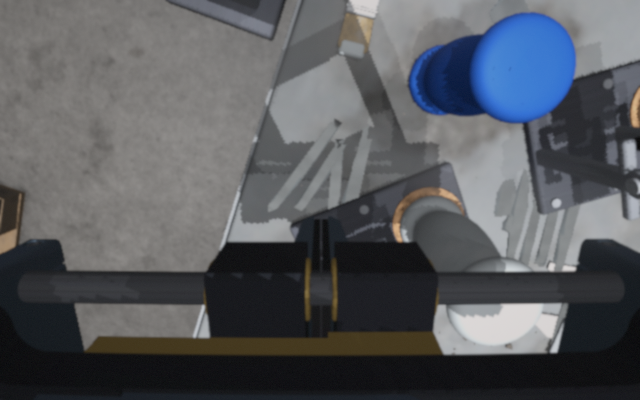

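Request:
jog_arm(
  deltas=[
    [[-0.0092,0.0038,0,0,0.0],[-0.0185,0.0077,0,0,0.0],[-0.0277,0.0115,0,0,0.0],[-0.0369,0.0154,0,0,0.0],[-0.0461,0.0192,0,0,0.0],[-0.0554,0.023,0,0,0.0],[-0.0646,0.0269,0,0,0.0],[-0.0738,0.0307,0,0,0.0],[-0.0831,0.0346,0.001,0,0.0],[-0.0877,0.0365,0.002,0,0.0],[-0.0877,0.0365,0.002,0,0.0]],
  ],
)

```text
time_s: 5.85
ee_pos: [462.4, -436.9, 159.5]
ee_rot: [180.0, 0.1, 109.9]
force: [0.8, -0.3, -0.3]
gripper_width: 0.2
```

```bash
python3 - <<'E'
from h import *
import cv2
s=env.state();print(s['time_s'],s['ee_pos'].round(1),s['force'].round(1))
a=env.grab_frame('top')[200:290,390:490,::-1]
cv2.imwrite('pics/p4.png',cv2.resize(a,None,fx=6,fy=6,interpolation=2));cv2.imwrite('pics/p4w.png',env.grab_frame('wrist')[:,:,::-1])
E
```

```text
5.85 [ 462.4 -436.9  159.5] [ 0.8 -0.3 -0.3]
```

View pics/p4.png

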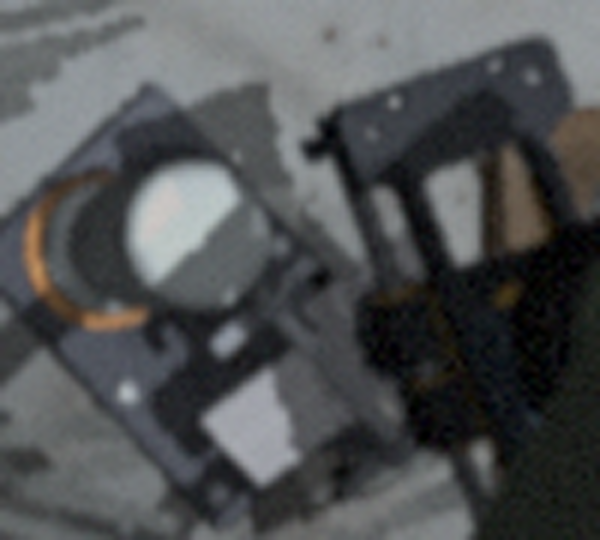

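View pics/p4w.png

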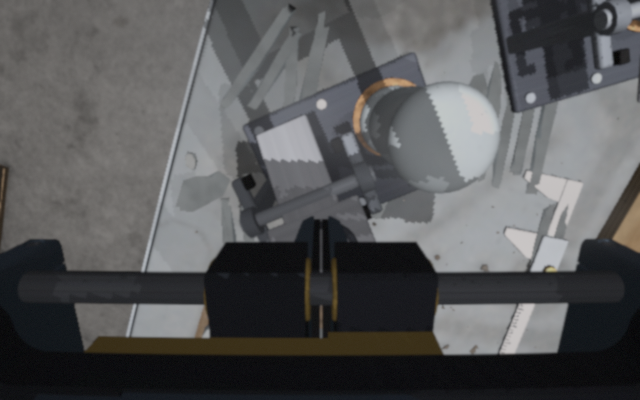

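Request:
jog_arm(
  deltas=[
    [[-0.004,0.0016,0.002,0,0.0],[-0.008,0.0033,0.005,0,0.0],[-0.012,0.005,0.009,0,0.0],[-0.0157,0.0065,0.013,0,0.0],[-0.0157,0.0065,0.017,0,0.0],[-0.0157,0.0065,0.02,0,0.0],[-0.0157,0.0065,0.021,0,0.0],[-0.0157,0.0065,0.021,0,0.0]],
  ],
)

```text
time_s: 6.62
ee_pos: [472.7, -448.1, 138.5]
ee_rot: [-180.0, -0.0, 109.9]
force: [-0.7, 0.2, 0.3]
gripper_width: 0.6
```

Tip is at about 121.5 mm. I'll press on in small steps and watch the force.

Request:
jog_arm(
  deltas=[
    [[0,0,0.001,0,0.0],[0,0,0.002,0,0.0],[0,0,0.003,0,0.0],[0,0,0.003,0,0.0],[0,0,0.003,0,0.0]],
  ],
)

```text
time_s: 7.03
ee_pos: [472.9, -448.3, 136.0]
ee_rot: [-180.0, 0.0, 109.9]
force: [-0.1, -0.4, -0.7]
gripper_width: 0.4
```

Request:
jog_arm(
  deltas=[
    [[0,0,0.001,0,0.0],[0,0,0.001,0,0.0],[0,0,0.002,0,0.0],[0,0,0.002,0,0.0]],
  ],
)

```text
time_s: 7.37
ee_pos: [472.9, -448.4, 134.3]
ee_rot: [180.0, 0.0, 109.9]
force: [0.7, 0.4, 2.9]
gripper_width: 0.2
```

Request:
jog_arm(
  deltas=[
    [[0,0,0.0005,0,0.0],[0,0,0.001,0,0.0],[0,0,0.001,0,0.0],[0,0,0.001,0,0.0]],
  ],
)

```text
time_s: 7.7
ee_pos: [473.0, -448.4, 134.2]
ee_rot: [180.0, 0.0, 109.9]
force: [-1.1, 1.2, 5.5]
gripper_width: 0.4
```

Request:
jog_arm(
  deltas=[
    [[0,0,0.001,0,0.0],[0,0,0.0015,0,0.0],[0,0,0.0015,0,0.0]],
  ],
)

```text
time_s: 7.95
ee_pos: [473.0, -448.4, 134.1]
ee_rot: [180.0, 0.1, 109.9]
force: [-3.5, 2.5, 12.9]
gripper_width: 0.7
```

Request:
jog_arm(
  deltas=[
    [[0,0,-0.005,0,0.0],[0,0,-0.02,0,0.0],[0,0,-0.05,0,0.0],[0,0,-0.08,0,0.0],[0,0,-0.11,0,0.0],[0.0,0.0,-0.13,0,0.0],[0.02,-0.03,-0.14,0,0.0],[0.04,-0.06,-0.14,0,0.0],[0.06,-0.09,-0.14,0,0.0],[0.06,-0.13,-0.14,0,0.0],[0.06,-0.17,-0.14,0,0.0],[0.06,-0.21,-0.14,0,0.0],[0.06,-0.23,-0.14,0,0.0],[0.06,-0.23,-0.14,0,0.0]],
  ],
)

```text
time_s: 9.12
ee_pos: [232.6, -471.2, 271.4]
ee_rot: [-179.9, -0.0, 109.7]
force: [-0.1, -0.2, 0.1]
gripper_width: 0.1
```

```bash
python3 - <<'E'
from h import *
import cv2
s=env.state();print(s['time_s'],s['ee_pos'].round(1),s['force'].round(1))
a=env.grab_frame('top')[150:310,310:550,::-1]
cv2.imwrite('pics/p5.png',cv2.resize(a,None,fx=3.3,fy=3.3,interpolation=2));b=env.grab_frame('scene')[150:250,290:450,::-1];cv2.imwrite('pics/p5s.png',cv2.resize(b,None,fx=5,fy=5,interpolation=2))
E
```

```text
9.1167 [ 232.6 -471.2  271.4] [-0.1 -0.2  0.1]
```

View pics/p5.png

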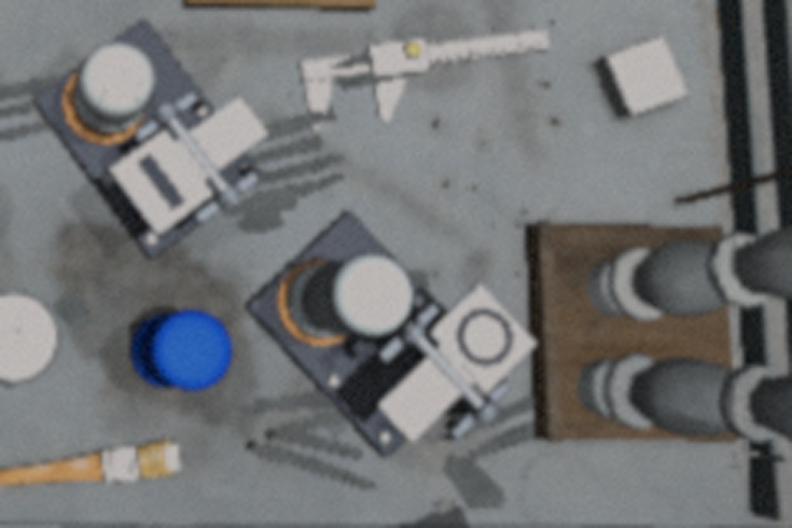

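View pics/p5s.png

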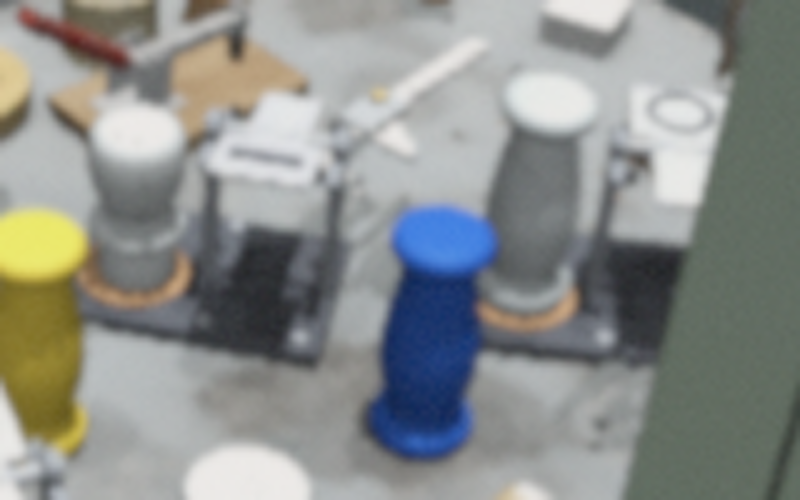

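The ring is on top at top-crop (484,336), with the paddle on the far side. The base corners, the tall part and the other tags stand at the same pixels as before. The hand is clear and the measured force is about zero.

```bash
python3 -c "
from workcell import env
env.job_done(); print(env.state()['time_s'])"
```

```text
the job is handed in; nothing more can be done
the job is handed in; nothing more can be done
```

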